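# Register a square copper tube in the bench stops

## Robot

A 6-joint arm with a two-finger parallel gripper is mounted at the origin on the work surface. World frame = base frame: x ahead of the robot, y to its left, z up, the work surface at z = 0. Lengths are in mm, angles in rad, forces in N, time in s.
With the tool pointing down it reaches from about 250 to 850 mm from the base axis. Payload 12.5 kg.
Tool frame: the origin (TCP) lies at the very end of the fingers, on their centre line; the grasp point (between the pads) lies 19 mm behind it; z points along the fingers, y is the direction in which the jaws open and shut (so a half turn about z gives the same grasp; the last joint's range is limited). The gripper opens to 93 mm and grips with 3 to 60 N. Pads are 15 mm wide; open, the fingers measure 128 mm over their backs; the gripper's body (75 mm by 188 mm) begins 65 mm behind the grasp point.
Start: joints at [-1.211, 0.351, 1.652, -0, 1.139, -0.085], TCP at [236.669, -496.46, 218.633] pointing down, gripper open.
Joint ranges: [-2.75, 2.75], [-0.79, 2.1], [0.01, 2.65], [-1.57, 4.71], [0.07, 3.14], [-2.87, 2.87]. Speed limits (rad/s): [2.22, 2.22, 2.79, 3.14, 3.14, 3.14].

## Interface

Orientations are given as a unit quaternion [x, y, z, w].
In Python, from cell import monitor, imaging, order, nets gives the robot as it stands.
- The arm moves only by the shell command python3 -m inch 'ROWS' [FORCE]. ROWS is JSON, a list of rows, each a list of 3 entries, a list of its own where there are three numbers: the shift along the tool's x, y, z in cm, then the turn, a rotation vector about the tool's x, y, z in degrees, then the closure, from -1 (fully open) to 1 (shut). A call has 1 to 8 rows; each row shifts and turns the commanded pose from where the row before left it, along the tool's axes as they then stand; what a row does not reach is not made up. A row lasts 1/8 s, in which the tool goes at most 62.5 mm and 10.7 degrees, less where a joint would pass 70% of its speed; a pose out of reach is approached as far as the arm can. A call is refused whole if a number of a shift passes 6.25 or a number of a turn 10.7, either way. A call with a gripper value outside its range is refused whole. The fingers move at their own pace and stop on an object; FORCE is the grip in N (left out, the last holds). Time passes only in rows, so rows that do not move let the fingers close. It gives the time, the measured TCP pose, the force and the opening at its end, in the units of the state.
- monitor.observe(): the state, without advancing time (a new reading comes with each control period).
- imaging.camera(name): name is "scene" or "top" or "wrist"; returns a dict with "image" (420x560x3 uint8, red, green, blue), "range_z" (420x560 float32, mm along the optical axis (not along the pixel's ray), 0 where there is no reading), "K" (3x3 intrinsics, pixels), "eye" and "attitude" of the camera in the world; the wrist camera has in their place "hand_eye" (4x4, takes a point from camera to tool coordinates, whose origin is the TCP and whose axes are the flange's). Camera axes: x right, y down, z forward; pixel columns grow to the right and rows downward; lengths in mm; the calibration is good to about 2 mm. A picture is of the moment at which its call begins: read the wrist's pose just before it.
- order.finish_job(): hands the job in, once; it reports no verdict.
Trained networks look in a picture, given as the dict that the camera call returned (one of the last four; its "shot" number tells which), for a name from the list of things; names that differ only in an ending like _2 or _b are one class to them, and where a whole thing is asked for, a point or a joint stands for the part that bears it (a point fixed in the world has none). Each returns a list of dicts, best first, with "score" (0 to 1); they miss things now and then, are a little off and sometimes report something else, mostly with a low value. They report only what shows in the picture. A call takes as long as a camera call. They do not tell look-alikes from the thing itself.
- nets.silhouettes(picture, target): "pixels" (420x560 bool, what is visible of it) and "bbox" ([left, top, right, bottom] in pixels, round what is visible of it).
The state is a dict: "time_s": time; "joint_pos": joint angles; "qd": joint speeds; "tau": joint torques, N m; "eef_pos": TCP position; "eef_rot": TCP orientation; "contact_force": force on the tool from outside, world axes, zero at the start; "wrist_torque": the same for the moment, N m; "gripper_width": finger opening in mm.
Only numpy, scipy, OpenCV 4.12 (cv2) and the standard library are available. Lean on these libraries where they do the work, as an engineer would, in place of code of your own. Each camera call takes 0.05 s, during which the arm holds its last target.

## Task

Two offcuts of square copper tube lie on the soldering bench. Put the longer one into the corner of the steel stops bolted to the bench and push it home, lying flat with its long side against the long stop and one end against the short stop, then let go. Leave the shorter square tube where it lies.

Things in the scene. Friction and masses are not known exactly. Their poses are not given: they have to be found in the camera images.
- long_tube: The longer square copper tube, plain copper, open at both ends: 150 mm long, 30 mm square outside, about 0.3 kg, lying loose on the bench. Origin at its centre (15 mm above the bench when lying); x runs along its length, y across, z up. Both ends are alike.
- short_tube: The shorter square copper tube, to be left alone: 90 mm long, 30 mm square, lying loose on the bench. Origin at its centre; x along its length. The two tubes lie one to the left and one to the right of the stops, either way round.
- stops: Low L of dark steel bar fixed to the bench, legs 25 mm wide, 12 mm high (lower than the tube). Origin: inner corner, at bench height. x runs along the long stop's inner face (190 mm; stop behind it, y < 0; far side from the robot), y along the short stop's inner face (60 mm; stop at x < 0; on the robot's right). The tube goes on bare bench at +x, +y, along x; fully home its centre is x = 75, y = 15 mm.
Things that resemble listed ones, but are neither listed nor needed, are in the scene too. Of the things like the stops, leave any that is purple or white; of the rest the larger one is meant.

How it is judged (in metres and radians):
On the way:
1. the long tube is pushed against the stops (more than 0.5 N) (contact force between long_tube and stops above 0.5 N), for 0.05 s.
At the end, for the whole second after the job is handed in: The long tube lies flat on the bench inside the corner of the stops, at rest: its centre is within 10 mm of fully home along and across the stops, its length within 10 degrees of the long stop. The short tube has moved less than 20 mm (x of long_tube in the frame of stops between 0.065 and 0.085 m and y of long_tube in the frame of stops between 0.005 and 0.025 m and angle between the x axis of long_tube and the x axis of stops, either way round below 0.175 rad and height (world z) of long_tube between 0.01 and 0.02 m and linear speed of long_tube below 0.01 m/s and distance of short_tube from where it was at the start of the episode below 0.02 m); the robot touches nothing.
It fails at once if the short tube is moved by more than 20 mm (distance of short_tube from where it was at the start of the episode above 0.02 m).
It also fails if it takes over 38 s, if anything falls off the work surface, if the arm or the gripper's body presses on something with over 40 N, if the wrist force passes 120 N, or if a joint passes its speed limit or range.

## Working session

There is one attempt and no reset: what is moved stays moved. The work goes in short steps, Python scripts to look and compute and a shell command to move; the robot and the scene stay as the last step left them, time stands still between calls to the robot, and variables do not carry over. Pictures are saved under pics/ and viewed, and the job is handed in when it is done.

```bash
ls; mkdir -p pics
python3 - <<'E'
from cell import monitor, imaging, nets
import cv2, numpy as np
print(monitor.observe())
for n in ("top","scene"):
    p=imaging.camera(n); cv2.imwrite(f"pics/{n}0.png",p["image"][:,:,::-1]); print(n,p["K"],p["eye"],p["attitude"])
    for t in ("long_tube","short_tube","stops"):
        for d in nets.silhouettes(p,t): print(t,d["score"],d["bbox"],d["pixels"].sum())
E
```

```text
pics
{'time_s': 0.0, 'joint_pos': array([-1.21060148e+00,  3.51253528e-01,  1.65241639e+00,  7.10387624e-06,
        1.13910999e+00, -8.46088079e-02]), 'qd': array([-0.00020835, -0.00109964,  0.00020539, -0.00043606,  0.00039518,
       -0.00035478]), 'tau': array([ 1.09214747e-03, -4.97314274e+01, -2.85255003e+01,  6.99546444e-02,
        2.56926933e-02, -1.51552190e-04]), 'eef_pos': array([ 236.55268893, -496.14870467,  218.09488876]), 'eef_rot': array([ 9.75370641e-01,  2.20571439e-01, -7.83443948e-05, -5.88443165e-04]), 'contact_force': array([ 0.33323986, -0.61694416, -0.81669217]), 'wrist_torque': array([-0.05069369,  0.02697364, -0.04934902]), 'gripper_width': 93.04187124729214}
top [[458.76584711   0.         280.13856566]
 [  0.         458.76584711 206.10354678]
 [  0.           0.           1.        ]] [ 357.48858026   -9.49189549 1343.77875703] [ 0.70894326 -0.70469458  0.02750311 -0.00697046]
long_tube 0.68 [161.3, 176.3, 178.2, 225.6] 631
short_tube 0.71 [347.4, 182.4, 367.5, 213.5] 386
stops 0.85 [344.4, 135.5, 396.5, 152.8] 323
stops 0.68 [159.0, 174.0, 178.3, 227.9] 712
stops 0.64 [362.0, 271.3, 399.6, 300.3] 444
stops 0.58 [279.7, 151.0, 335.4, 169.9] 403
stops 0.45 [349.2, 184.4, 365.7, 216.8] 407
scene [[507.49959783   0.         278.47955313]
 [  0.         507.49959783 205.98307941]
 [  0.           0.           1.        ]] [1426.96331619  -96.38709439  766.39368631] [ 0.65859317  0.59698411 -0.31156245 -0.33584795]
long_tube 0.98 [379.3, 195.1, 403.9, 236.0] 613
short_tube 0.71 [164.1, 213.1, 184.2, 250.3] 524
stops 0.95 [137.6, 169.7, 215.7, 189.0] 756
stops 0.92 [286.6, 260.1, 386.7, 293.1] 1443
stops 0.88 [108.3, 273.2, 181.5, 294.6] 719
stops 0.57 [198.8, 250.1, 269.7, 269.3] 671
```

Run:
```python
import cv2
a=cv2.imread("pics/top0.png")[90:330,120:440]; cv2.imwrite("pics/topz.png",cv2.resize(a,None,fx=2.5,fy=2.5,interpolation=cv2.INTER_CUBIC))
a=cv2.imread("pics/scene0.png"); cv2.imwrite("pics/scenez.png",cv2.resize(a,None,fx=1.4,fy=1.4))
```

```text
(no output)
```

View pics/topz.png

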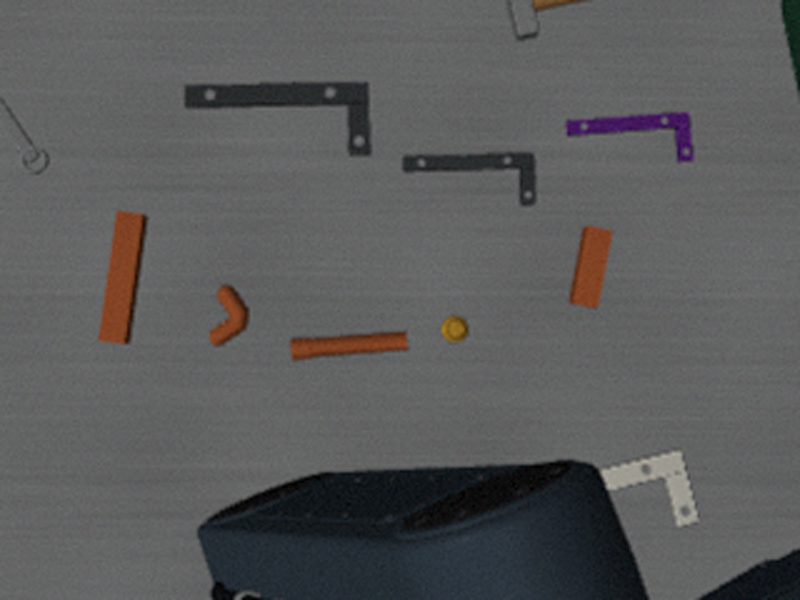

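View pics/scenez.png

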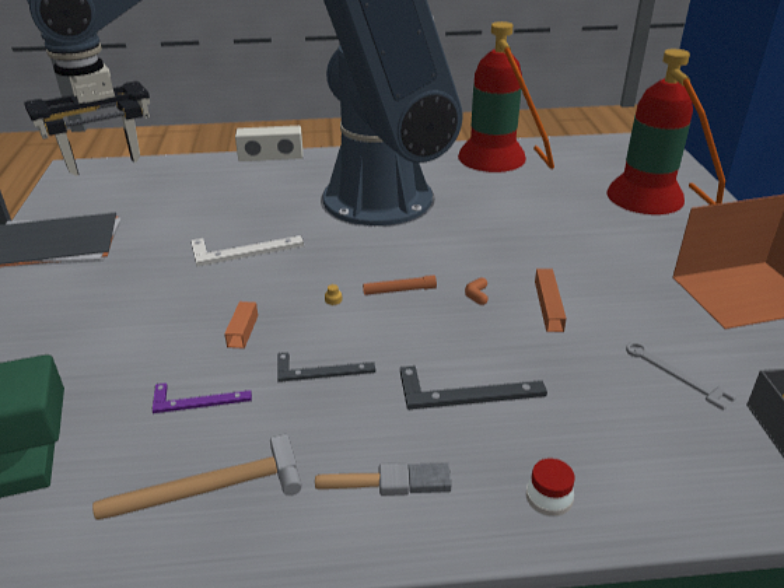

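The top view (crop scaled 2.5x) shows the long tube at crop (122,277) and the short tube at (591,267). The larger dark L is at (185–368, 85–155); there is a smaller dark one beside it, plus a purple and a white one. Next I measure them.

```bash
cat > h.py <<'E'
import numpy as np, cv2
from scipy.spatial.transform import Rotation as R
def proj(p,uv,z):
    uv=np.atleast_2d(uv).astype(float); d=np.c_[uv,np.ones(len(uv))]@np.linalg.inv(p["K"]).T
    d=d@R.from_quat(p["attitude"]).as_matrix().T; e=np.array(p["eye"])
    return e+d*((z-e[2])/d[:,2])[:,None]
def rect(p,m,z):
    c=max(cv2.findContours(m.astype(np.uint8),cv2.RETR_EXTERNAL,cv2.CHAIN_APPROX_NONE)[0],key=cv2.contourArea)
    w=proj(p,c[:,0,:],z)[:,:2].astype(np.float32)
    return cv2.minAreaRect(w), w
E
python3 - <<'E'
from h import *
from cell import imaging
p=imaging.camera("top"); im=p["image"].astype(int); r,g,b=im[...,0],im[...,1],im[...,2]
cop=(r-b>50)
for n,bx in (("long",(155,170,185,235)),("short",(340,175,372,220))):
    m=np.zeros_like(cop); m[bx[1]:bx[3],bx[0]:bx[2]]=cop[bx[1]:bx[3],bx[0]:bx[2]]
    q,w=rect(p,m,30); print(n,q,cv2.boxPoints(q).round(1).tolist())
gray=im.sum(2)/3; 
m=np.zeros_like(cop); m[118:158,188:275]=gray[118:158,188:275]<75
q,w=rect(p,m,12); print("stops",q,cv2.boxPoints(q).round(1).tolist(), m.sum())
print("zoom pts",proj(p,[(120+x/2.5,90+y/2.5) for x,y in ((348,107),(185,108),(350,155),(371,155),(368,83),(185,86))],12).round(1))
print("range check", p["range_z"][130,215],p["range_z"][200,169],p["range_z"][200,215])
E
```

```text
long ((435.40179443359375, 272.06207275390625), (30.534156799316406, 148.5714569091797), 82.9420394897461) [[359.79998779296875, 266.0], [507.20001220703125, 247.8000030517578], [511.0, 278.1000061035156], [363.6000061035156, 296.29998779296875]]
short ((451.64398193359375, -266.0708312988281), (33.574405670166016, 90.37261199951172), 79.24907684326172) [[404.1000061035156, -274.1000061035156], [492.8999938964844, -291.0], [499.20001220703125, -258.0], [410.3999938964844, -241.10000610351562]]
stops ((622.160400390625, 96.45561981201172), (85.58621215820312, 215.40377807617188), 0.6913254261016846) [[578.0999755859375, 203.60000610351562], [580.7000122070312, -11.800000190734863], [666.2000122070312, -10.699999809265137], [663.7000122070312, 204.6999969482422]] 839
zoom pts [[637.   14.4  12. ]
 [633.6 204.2  12. ]
 [580.4  11.7  12. ]
 [580.7 -12.9  12. ]
 [665.6  -8.8  12. ]
 [659.5 204.6  12. ]]
range check 1338.8063 1308.7115 1340.5063
```

```bash
cat >> h.py <<'E'
def delta(s,t,yaw):
    "remaining shift (cm, tool axes) and turn (deg, tool axes) to TCP t with tool-down, tool x at yaw deg"
    A=R.from_quat(s["eef_rot"]); y=np.radians(yaw)
    T=R.from_matrix(np.array([[np.cos(y),np.sin(y),0],[np.sin(y),-np.cos(y),0],[0,0,-1]]))
    tv=np.degrees((A.inv()*T).as_rotvec())
    sh=(np.array(t)-s["eef_pos"])/10
    print("t",s["time_s"],"pos",s["eef_pos"].round(1),"turn",tv.round(2),"shift now",A.inv().apply(sh).round(2),"after turn",T.inv().apply(sh).round(2),"F",s["contact_force"].round(1),"w",round(s["gripper_width"],1),"j",s["joint_pos"].round(2))
E
python3 -m inch '[[[0,0,0],[0,0,10.7],-1],[[0,0,0],[0,0,10.7],-1],[[0,0,0],[0,0,10.7],-1],[[0,0,0],[0,0,0],-1]]' 30
python3 - <<'E'
from h import *
from cell import monitor
delta(monitor.observe(),[435,272,150],-7)
E
```

```text
time_s: 0.95
eef_pos: [236.6, -496.5, 218.6]
eef_rot: [0.998, -0.057, -0.0, -0.0]
contact_force: [-1.0, -0.1, 0.7]
gripper_width: 92.9
t 0.95 pos [ 236.6 -496.5  218.6] turn [-0.    0.    0.46] shift now [ 10.95 -78.6    6.86] after turn [ 10.32 -78.69   6.86] F [-1.  -0.1  0.7] w 92.9 j [-1.21  0.35  1.65 -0.    1.14  0.47]
```

```bash
python3 -m inch '[[[0.64,-4.92,0],[0,0,0.46],-1],[[0.64,-4.92,0],[0,0,0],-1],[[0.64,-4.92,0],[0,0,0],-1],[[0.64,-4.92,0],[0,0,0],-1],[[0.64,-4.92,0],[0,0,0],-1],[[0.64,-4.92,0],[0,0,0],-1],[[0.64,-4.92,0],[0,0,0],-1],[[0.64,-4.92,0],[0,0,0],-1]]'
python3 -m inch '[[[0.64,-4.92,0],[0,0,0],-1],[[0.64,-4.92,0],[0,0,0],-1],[[0.64,-4.92,0],[0,0,0],-1],[[0.64,-4.92,0],[0,0,0],-1],[[0.64,-4.92,0],[0,0,0],-1],[[0.64,-4.92,0],[0,0,0],-1],[[0.64,-4.92,0],[0,0,0],-1],[[0,0,0],[0,0,0],-1]]'
python3 - <<'E'
from h import *
from cell import monitor,imaging
s=monitor.observe();p=imaging.camera("wrist")
delta(s,[435,272,150],-7)
cv2.imwrite("pics/w1.png",p["image"][:,:,::-1])
im=p["image"].astype(int); m=(im[...,0]-im[...,2]>50)
H=np.array(p["hand_eye"]); A=R.from_quat(s["eef_rot"]).as_matrix()
p["eye"]=A@H[:3,3]+s["eef_pos"]; p["attitude"]=R.from_matrix(A@H[:3,:3]).as_quat()
for z in (30,): 
    q,w=rect(p,m,z); print(q,cv2.boxPoints(q).round(1).tolist())
E
```

```text
time_s: 1.95
eef_pos: [335.8, -110.6, 218.9]
eef_rot: [0.998, -0.059, 0.0, 0.0]
contact_force: [0.7, -0.1, 0.2]
gripper_width: 93.0
time_s: 2.95
eef_pos: [422.7, 226.5, 218.4]
eef_rot: [0.998, -0.058, 0.0, -0.0]
contact_force: [-1.2, 0.0, -0.0]
gripper_width: 93.1
t 2.95 pos [422.7 226.5 218.4] turn [-0.01 -0.    0.38] shift now [ 0.7  -4.66  6.84] after turn [ 0.67 -4.67  6.84] F [-1.2  0.  -0. ] w 93.1 j [0.39 0.22 1.83 0.   1.09 2.08]
((441.8279113769531, 530.5322265625), (79.77076721191406, 166.41912841796875), 69.74003601074219) [[350.0, 521.9000244140625], [506.1000061035156, 464.29998779296875], [533.7000122070312, 539.0999755859375], [377.6000061035156, 596.7999877929688]]
```

View pics/w1.png

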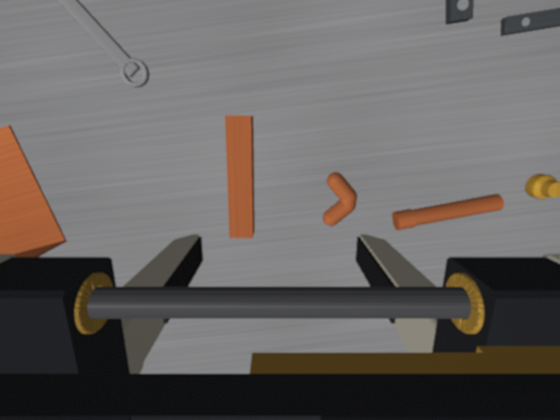

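The wrist view shows the long tube at (240,177), nearly aligned with the tool. The elbow at (340,198) is about 80 mm clear.

```bash
cat >> h.py <<'E'
def wristcam():
    from cell import monitor,imaging
    s=monitor.observe();p=imaging.camera("wrist")
    H=np.array(p["hand_eye"]); A=R.from_quat(s["eef_rot"]).as_matrix()
    p["eye"]=A@H[:3,3]+s["eef_pos"]; p["attitude"]=R.from_matrix(A@H[:3,:3]).as_quat()
    return s,p
E
python3 - <<'E'
from h import *
s,p=wristcam()
im=p["image"].astype(int); m=(im[...,0]-im[...,2]>50); m[:105]=0;m[245:]=0;m[:,:215]=0;m[:,265:]=0
q,w=rect(p,m,30); b=cv2.boxPoints(q); print(q,b.round(1).tolist())
c=q[0]; 
delta(s,[435,272,120],-7); delta(s,[c[0],c[1],120],q[2]-90)
E
```

```text
((437.1849365234375, 273.2320556640625), (31.137962341308594, 149.7317352294922), 82.63060760498047) [[360.8999938964844, 267.3999938964844], [509.3999938964844, 248.1999969482422], [513.4000244140625, 279.1000061035156], [364.8999938964844, 298.29998779296875]]
t 3.0 pos [422.2 225.  218.3] turn [0.02 0.03 0.28] shift now [ 0.72 -4.82  9.83] after turn [ 0.69 -4.82  9.83] F [-0.6  0.1  0.1] w 93.3 j [ 0.39  0.22  1.83 -0.    1.09  2.08]
t 3.0 pos [422.2 225.  218.3] turn [0.02 0.03 0.65] shift now [ 0.92 -4.97  9.83] after turn [ 0.86 -4.98  9.83] F [-0.6  0.1  0.1] w 93.3 j [ 0.39  0.22  1.83 -0.    1.09  2.08]
```

```bash
python3 -m inch '[[[0.86,-4.98,2],[0,0,0.65],-1],[[0,0,5],[0,0,0],-1],[[0,0,5],[0,0,0],-1],[[0,0,3],[0,0,0],-1],[[0,0,0],[0,0,0],-1]]' 30
python3 - <<'E'
from h import *
from cell import monitor
delta(monitor.observe(),[437,273,16],-7.3)
E
```

```text
time_s: 3.68
eef_pos: [436.1, 270.9, 67.4]
eef_rot: [0.998, -0.067, -0.002, 0.001]
contact_force: [0.1, -0.5, 0.9]
gripper_width: 92.6
t 3.675 pos [436.1 270.9  67.4] turn [ 0.13  0.18 -0.4 ] shift now [ 0.08 -0.23  5.14] after turn [ 0.06 -0.21  5.14] F [ 0.1 -0.5  0.9] w 92.6 j [ 0.47  0.5   1.86 -0.    0.78  2.17]
```

```bash
python3 -m inch '[[[0.08,-0.2,3],[0,0,0],-1],[[0,0,2.1],[0,0,0],-1],[[0,0,0],[0,0,0],-1],[[0,0,0],[0,0,0],1],[[0,0,0],[0,0,0],1],[[0,0,0],[0,0,0],1],[[0,0,0],[0,0,0],1],[[0,0,0],[0,0,0],1]]' 30
python3 - <<'E'
from h import *
from cell import monitor
delta(monitor.observe(),[437,273,16],-7.3)
E
```

```text
time_s: 4.68
eef_pos: [438.2, 274.4, 17.7]
eef_rot: [0.998, -0.067, 0.0, -0.0]
contact_force: [-0.2, 0.0, -0.4]
gripper_width: 47.7
t 4.675 pos [438.2 274.4  17.7] turn [-0.   -0.   -0.42] shift now [-0.1   0.16  0.17] after turn [-0.1   0.16  0.17] F [-0.2  0.  -0.4] w 47.7 j [ 0.47  0.59  1.87 -0.    0.68  2.18]
```

```bash
python3 -m inch '[[[0,0.16,0.1],[0,0,0],1],[[0,0,0],[0,0,0],1],[[0,0,0],[0,0,0],1],[[0,0,0],[0,0,0],1],[[0,0,0],[0,0,0],1]]' 30
python3 - <<'E'
from h import *
from cell import monitor
delta(monitor.observe(),[437,273,16],-7.3)
E
```

```text
time_s: 5.3
eef_pos: [437.8, 272.8, 16.5]
eef_rot: [0.998, -0.067, -0.0, 0.0]
contact_force: [0.5, 0.9, -2.3]
gripper_width: 29.9
t 5.3 pos [437.8 272.8  16.5] turn [ 0.01  0.02 -0.43] shift now [-0.08 -0.01  0.05] after turn [-0.08 -0.01  0.05] F [ 0.5  0.9 -2.3] w 29.9 j [0.47 0.6  1.87 0.   0.67 2.17]
```

```bash
python3 -m inch '[[[0,0,-4],[0,0,0],1],[[0,0,0],[0,0,-9],1],[[0,0,0],[0,0,-9],1],[[0,0,0],[0,0,-9],1],[[0,0,0],[0,0,-9],1],[[0,0,0],[0,0,-9],1],[[0,0,0],[0,0,-9],1],[[0,0,0],[0,0,-9],1]]' 40
python3 -m inch '[[[0,0,0],[0,0,-9],1],[[0,0,0],[0,0,-9],1],[[0,0,0],[0,0,-9],1],[[0,0,0],[0,0,-8.6],1],[[0,0,0],[0,0,0],1]]'
python3 - <<'E'
from h import *
from cell import monitor
delta(monitor.observe(),[600,112,55],91)
E
```

```text
time_s: 6.3
eef_pos: [437.8, 272.8, 56.5]
eef_rot: [0.885, 0.466, -0.0, -0.0]
contact_force: [0.3, 0.2, -2.5]
gripper_width: 29.7
time_s: 6.92
eef_pos: [437.8, 272.8, 56.5]
eef_rot: [0.702, 0.712, -0.0, -0.0]
contact_force: [-0.6, -0.0, -2.6]
gripper_width: 29.7
t 6.925 pos [437.8 272.8  56.5] turn [-0.02  0.01 -0.18] shift now [-16.31  15.98   0.15] after turn [-16.36  15.93   0.15] F [-0.6 -0.  -2.6] w 29.7 j [0.47 0.52 1.86 0.   0.76 0.45]
```

```bash
python3 -m inch '[[[-2.72,2.66,0],[0,0,0],1],[[-2.72,2.66,0],[0,0,0],1],[[-2.72,2.66,0],[0,0,0],1],[[-2.72,2.66,0],[0,0,0],1],[[-2.72,2.66,0],[0,0,0],1],[[-2.72,2.66,0],[0,0,0],1],[[0,0,0],[0,0,0],1],[[0,0,0],[0,0,0],1]]'
python3 - <<'E'
from h import *
s,p=wristcam(); delta(s,[600,112,55],91)
cv2.imwrite("pics/w2.png",p["image"][:,:,::-1])
from cell import imaging
q=imaging.camera("top"); cv2.imwrite("pics/t2.png",cv2.resize(q["image"][90:330,120:440,::-1],None,fx=2.5,fy=2.5))
E
```

```text
time_s: 7.92
eef_pos: [599.3, 112.4, 56.3]
eef_rot: [0.702, 0.712, -0.0, -0.0]
contact_force: [-0.2, -0.0, -2.7]
gripper_width: 29.7
t 7.925 pos [599.3 112.4  56.3] turn [-0.06 -0.   -0.25] shift now [-0.04  0.07  0.13] after turn [-0.04  0.07  0.13] F [-0.2 -0.  -2.7] w 29.7 j [0.11 0.66 1.61 0.   0.88 0.1 ]
```

View pics/w2.png

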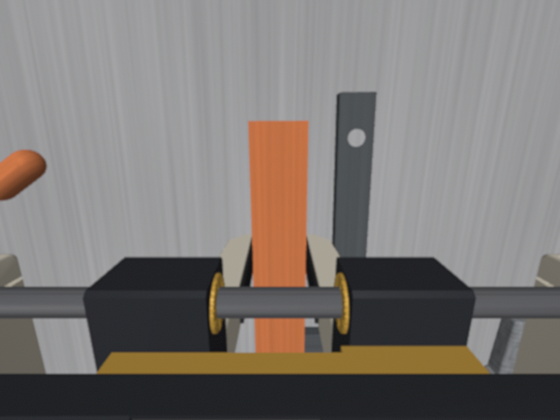

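View pics/t2.png

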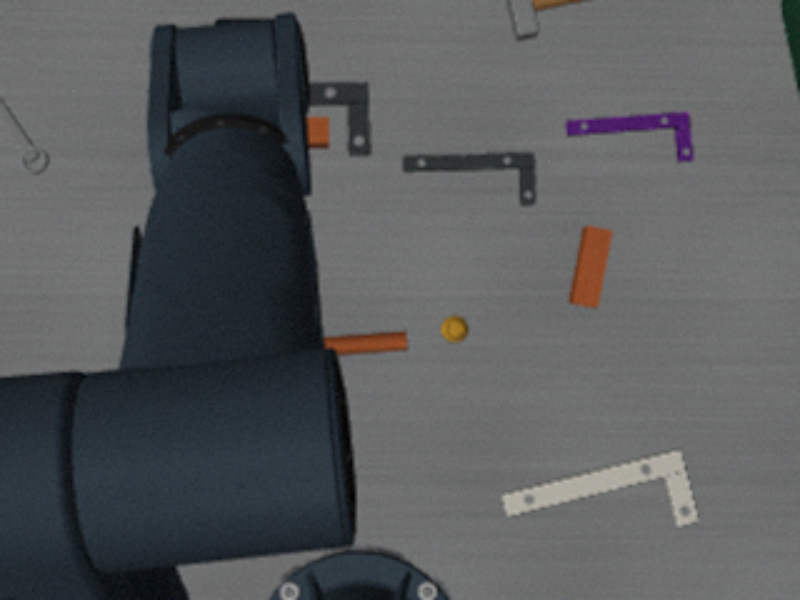

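The wrist view shows the tube held straight (columns 250–307), with the long stop's inner edge at column ~336 and its far end at row 95. The top view shows the tube's right end about 20 mm short of the short stop.

```bash
python3 -m inch '[[[0,0,2],[0,0,0],1],[[0,0,1.6],[0,0,0],1],[[0,0,0],[0,0,0],1]]'
python3 - <<'E'
from h import *
s,p=wristcam(); delta(s,[622,89,16.5],91)
cv2.imwrite("pics/w3.png",p["image"][:,:,::-1])
g=p["image"].astype(int).sum(2)/3
for r in (110,130,160,190,210): print(r, np.diff(g[r,300:400]).argmin()+300, g[r,325:350:3].astype(int))
E
```

```text
time_s: 8.4
eef_pos: [598.7, 112.1, 18.5]
eef_rot: [0.702, 0.713, -0.001, -0.001]
contact_force: [-0.7, -0.1, -2.8]
gripper_width: 29.3
t 8.4 pos [598.7 112.1  18.5] turn [-0.2   0.02 -0.12] shift now [-2.35  2.29  0.2 ] after turn [-2.35  2.29  0.2 ] F [-0.7 -0.1 -2.8] w 29.3 j [ 0.11  0.71  1.62 -0.    0.81  0.09]
110 349 [158 158 155 157 158 160 159 156 104]
130 348 [160 157 158 159 159 161 157 157  67]
160 347 [159 157 160 160 162 160 156 138  44]
190 345 [159 161 163 162 162 158 161  79  58]
210 344 [160 163 162 162 160 157 158  55  70]
```

View pics/w3.png

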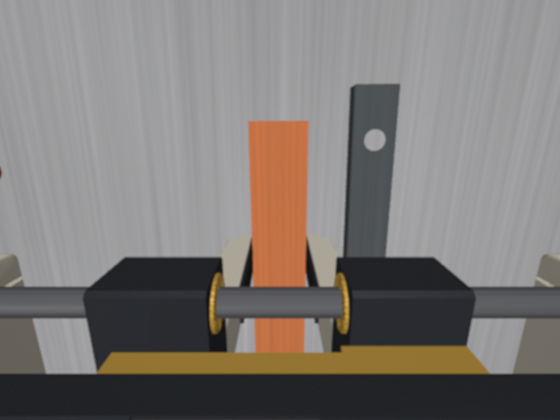

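```bash
python3 -m inch '[[[0,0,0.1],[0,0,0],1],[[0,0,0],[0,0,0],1]]'
python3 - <<'E'
from h import *
s,p=wristcam(); delta(s,[622,89,16.5],91)
print(proj(p,[(349,110),(345,210)],0).round(1),proj(p,[(355,90),(352,190)],12).round(1))
print("tube right/left edge top", proj(p,[(308,130),(306,220)],30).round(1),proj(p,[(250,130),(253,220)],30).round(1), proj(p,[(250,122),(308,122)],30).round(1))
E
```

```text
time_s: 8.7
eef_pos: [600.3, 112.1, 20.0]
eef_rot: [0.702, 0.712, 0.0, 0.0]
contact_force: [0.0, -0.0, -2.4]
gripper_width: 29.8
t 8.7 pos [600.3 112.1  20. ] turn [ 0.04 -0.   -0.13] shift now [-2.34  2.13  0.35] after turn [-2.35  2.13  0.35] F [ 0.  -0.  -2.4] w 29.8 j [0.11 0.71 1.62 0.   0.81 0.09]
[[641.8 193.9   0. ]
 [644.  131.3   0. ]] [[641.6 203.9  12. ]
 [644.4 147.3  12. ]]
tube right/left edge top [[614.7 182.2  30. ]
 [615.5 133.6  30. ]] [[584.8 181.8  30. ]
 [586.  133.2  30. ]] [[584.9 185.7  30. ]
 [614.5 186.2  30. ]]
```

```bash
python3 -m inch '[[[0,0,0.2],[0,0,-0.5],1],[[0,0,0.1],[0,0,0],1],[[0,1.2,0],[0,0,0],1],[[0,1.1,0],[0,0,0],1],[[0,0,0],[0,0,0],1]]' 30
python3 - <<'E'
from h import *
from cell import monitor
delta(monitor.observe(),[625,89,16.5],91.5)
E
```

```text
time_s: 9.38
eef_pos: [623.9, 112.6, 16.5]
eef_rot: [0.699, 0.715, 0.0, 0.0]
contact_force: [-0.5, 0.1, -2.1]
gripper_width: 29.4
t 9.375 pos [623.9 112.6  16.5] turn [ 0.04 -0.   -0.14] shift now [-2.36  0.06  0.  ] after turn [-2.36  0.05  0.  ] F [-0.5  0.1 -2.1] w 29.4 j [0.11 0.75 1.55 0.   0.84 0.08]
```

```bash
python3 -m inch '[[[0,0.15,0.05],[0,0,0],1],[[0,0.1,0],[0,0,0],1],[[0,0,0],[0,0,0],1]]'
python3 -m inch '[[[0,0.1,0],[0,0,0],1],[[0,0,0],[0,0,0],1]]'
python3 -m inch '[[[0,0.1,0],[0,0,0],1],[[0,0,0],[0,0,0],1]]'
```

```text
time_s: 9.75
eef_pos: [625.3, 112.7, 16.5]
eef_rot: [0.699, 0.716, -0.0, -0.0]
contact_force: [-3.8, -0.5, 5.5]
gripper_width: 30.0
time_s: 10.0
eef_pos: [626.1, 112.8, 16.5]
eef_rot: [0.699, 0.716, -0.0, -0.0]
contact_force: [-4.2, 0.3, 6.5]
gripper_width: 29.7
time_s: 10.25
eef_pos: [626.2, 112.8, 16.5]
eef_rot: [0.699, 0.716, -0.001, -0.001]
contact_force: [-10.9, -0.4, 11.4]
gripper_width: 29.4
```

```bash
python3 -m inch '[[[-1,0,-0.05],[0,0,0],1],[[-0.9,0,0],[0,0,0],1],[[0,0,0],[0,0,0],1]]'
python3 -m inch '[[[-0.2,0,0],[0,0,0],1],[[0,0,0],[0,0,0],1]]'
python3 -m inch '[[[-0.15,0,0],[0,0,0],1],[[0,0,0],[0,0,0],1]]'
```

```text
time_s: 10.62
eef_pos: [626.7, 93.6, 16.5]
eef_rot: [0.699, 0.715, -0.001, -0.001]
contact_force: [-7.4, -0.6, 5.5]
gripper_width: 29.9
time_s: 10.88
eef_pos: [626.8, 92.5, 16.5]
eef_rot: [0.699, 0.716, -0.001, -0.001]
contact_force: [-7.4, 4.2, 4.8]
gripper_width: 29.7
time_s: 11.12
eef_pos: [626.8, 91.9, 16.5]
eef_rot: [0.699, 0.716, -0.0, -0.002]
contact_force: [-7.9, 9.2, 5.0]
gripper_width: 29.5
```

Both stops now push back (Fx −8 N, Fy +9 N), so I release and retreat.

```bash
python3 -m inch '[[[-0.1,0.05,0],[0,0,0],1],[[0,0,0],[0,0,0],1]]'
python3 -m inch '[[[0,0,0],[0,0,0],-0.2],[[0,0,0],[0,0,0],-0.2],[[0,0,0],[0,0,0],-0.2],[[0,0,0],[0,0,0],-0.2],[[0,0,0],[0,0,0],-0.2],[[0,0,0],[0,0,0],-0.2]]'
```

```text
time_s: 11.38
eef_pos: [626.8, 91.8, 16.5]
eef_rot: [0.699, 0.715, -0.0, -0.002]
contact_force: [-8.8, 15.9, 5.8]
gripper_width: 29.8
time_s: 12.12
eef_pos: [628.6, 89.2, 16.6]
eef_rot: [0.699, 0.716, -0.0, 0.0]
contact_force: [0.4, 0.5, -0.1]
gripper_width: 56.0
```

```bash
python3 -m inch '[[[0,0,-3],[0,0,0],-0.2],[[0,0,-5],[0,0,0],-0.2],[[0,0,-5],[0,0,0],-0.2],[[0,0,-5],[0,0,0],-0.2],[[0,5,0],[0,0,0],-0.2],[[-5,-5,0],[0,0,0],-0.2],[[-5,-5,0],[0,0,0],-0.2],[[-5,-5,0],[0,0,0],-0.2]]'
python3 -m inch '[[[-3,-5,0],[0,0,0],-0.2],[[-3,-5,0],[0,0,0],-0.2],[[-3,-5,0],[0,0,0],-0.2],[[-3,-5,0],[0,0,0],-0.2],[[0,0,0],[0,0,0],-0.2],[[0,0,0],[0,0,0],-0.2]]'
python3 - <<'E'
from h import *
from cell import imaging
p=imaging.camera("top"); cv2.imwrite("pics/t4.png",cv2.resize(p["image"][90:330,120:440,::-1],None,fx=2.5,fy=2.5,interpolation=cv2.INTER_CUBIC))
im=p["image"].astype(int); cop=im[...,0]-im[...,2]>50
for n,bx in (("long",(180,120,275,165)),("short",(340,175,372,220))):
    m=np.zeros_like(cop); m[bx[1]:bx[3],bx[0]:bx[2]]=cop[bx[1]:bx[3],bx[0]:bx[2]]
    if m.sum(): q,w=rect(p,m,30); print(n,q,cv2.boxPoints(q).round(1).tolist())
p=imaging.camera("scene"); cv2.imwrite("pics/s4.png",cv2.resize(p["image"][150:330,80:420,::-1],None,fx=2.3,fy=2.3,interpolation=cv2.INTER_CUBIC))
E
```

```text
time_s: 13.12
eef_pos: [547.8, -46.4, 196.3]
eef_rot: [0.698, 0.716, -0.0, -0.0]
contact_force: [1.0, 0.0, 0.4]
gripper_width: 55.5
time_s: 13.88
eef_pos: [352.7, -170.1, 197.0]
eef_rot: [0.699, 0.715, 0.0, 0.0]
contact_force: [0.6, 0.1, 0.6]
gripper_width: 55.8
long ((624.4846801757812, 90.75543975830078), (31.96287727355957, 146.64097595214844), 0.6656199097633362) [[607.7000122070312, 163.89999389648438], [609.4000244140625, 17.299999237060547], [641.2999877929688, 17.600000381469727], [639.5999755859375, 164.3000030517578]]
short ((457.78076171875, -267.3501892089844), (33.61759948730469, 77.92029571533203), 79.00677490234375) [[416.29998779296875, -276.3999938964844], [492.79998779296875, -291.29998779296875], [499.20001220703125, -258.29998779296875], [422.70001220703125, -243.39999389648438]]
```

View pics/t4.png

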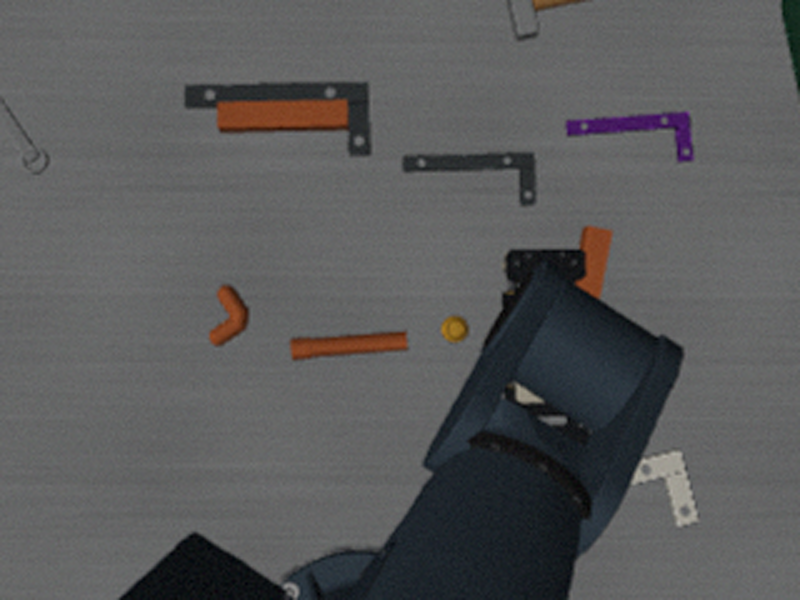

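View pics/s4.png

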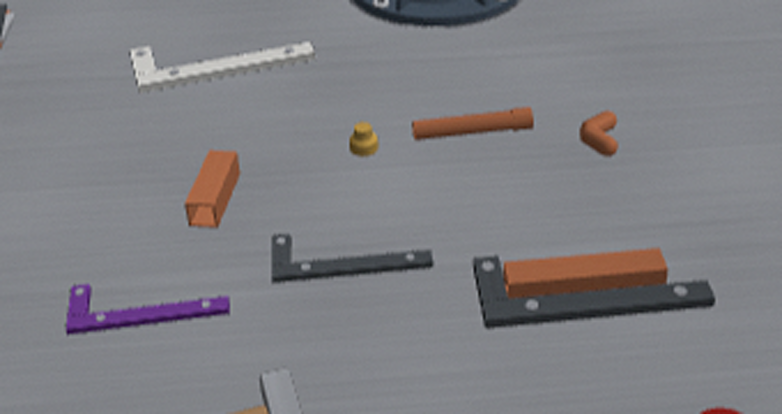

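In both views the long tube sits in the corner of the larger dark L (top crop x 218–348, y 98–131), flush against both legs. The short tube's visible end hasn't moved, and the gripper is about 200 mm up, touching nothing.

```bash
python3 -c "
from cell import order; print(order.finish_job())"
```

```text
the job is handed in; nothing more can be done
None
```

The long tube is in the corner of the larger dark steel stops, flat and pushed home. I handed the job in at about 14 s; no verdict is reported.

- **What I did:** I gripped the tube at its middle, turned it about 99°, and lowered it beside the stops. I pressed it against the long stop until about 11 N came back, and against the short stop until about 16 N. Then I opened the gripper and backed off to about 200 mm above the bench.
- **Long tube:** The top camera puts its centre at about (624, 91) mm. My estimate of home was (622–625, 89) mm, and the tube is parallel to the long stop within about 1°. The scene camera shows it lying flat against both legs.
- **Short tube:** Its far-end corners read the same as at the start to within 0.5 mm. The arm hid its near end in the last top view, so its whole-body fit came out short (78 mm instead of 90 mm); the scene view shows it whole, lying on the bench.
- **Disagreement:** The wrist and top cameras differed by about 3–5 mm on where the long stop's inner face is. I let the contact forces decide.

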